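# Fit a new lamp in the raking-light floodlight

## Robot

A 6-joint arm with a two-finger parallel gripper is mounted at the origin on the work surface; the furniture and walls round the work are solid. World frame = base frame: x ahead of the robot, y to its left, z up, the work surface at z = 0. Lengths are in m, angles in rad, forces in N, time in s.
With the tool pointing down it reaches from about 0.3 to 0.775 m from the base axis. Payload 14.6 kg.
Tool frame: the origin (TCP) lies on the centre line of the jaws, within the pads' length; the fingertips stand 19 mm ahead of it and the grasp point (between the pads) is the TCP; y points along the fingers, x is the direction in which the jaws open and shut, and the axes are right-handed (so a half turn about y gives the same grasp; the last joint's range is limited). The gripper opens to 94 mm and grips with 3 to 60 N. Pads are 16 mm wide; open, the fingers measure 119 mm over their backs; the gripper's body (75 mm by 177 mm) begins 78 mm behind the grasp point.
Start: joints at [1.212, 0.3, 1.521, -0, 1.321, -0.067], TCP at [0.158, 0.527, 0.224] pointing down, gripper open.
Joint ranges: [-3.03, 3.03], [-0.79, 2.21], [0.23, 2.52], [-1.04, 4.18], [0, 3.07], [-2.55, 2.55]. Speed limits (rad/s): [2.22, 2.22, 2.57, 3.14, 3.14, 3.14].

## Interface

Orientations are given as [roll, pitch, yaw] about the fixed x, y, z axes, in that order (R = Rz(yaw) Ry(pitch) Rx(roll)).
In Python, from station import ctrl, optics gives the robot as it stands.
- The arm moves only by the tool jog_arm, never from a script. Its argument "targets" is a list of rows, each a list of 3 entries, a list of its own where there are three numbers: the finger opening in cm, from 0 to 9.4, then the shift along the tool's x, y, z in cm, then the turn about the tool's y in rad. A call has 1 to 10 rows; each row is the pose to reach, as a shift and turn from the pose commanded when the call began, along the tool's axes at that moment; what a row does not reach only later rows make up. A row lasts 1/10 s, in which the tool goes at most 50 mm and 8.59 degrees, less where a joint would pass 70% of its speed; a pose out of reach is approached as far as the arm can. A call with a gripper value outside its range is refused whole. The fingers move at their own pace and stop on an object; "grip_force" is the grip in N (left out, the last holds). Time passes only in rows, so rows that repeat a pose let the fingers close. It gives the time, the measured TCP pose, the force and the opening at its end, in the units of the state.
- ctrl.get_obs(): the state, without advancing time (a new reading comes with each control period).
- optics.camera(name): name is "scene" or "top"; returns a dict with "img" (480x640x3 uint8, red, green, blue), "range_z" (480x640 float32, m along the optical axis (not along the pixel's ray), 0 where there is no reading), "camera_matrix" (3x3 intrinsics, pixels), "world_to_cam" (4x4, takes a point from world to camera coordinates). Camera axes: x right, y up, looking along -z (the intrinsics and any distortion apply to the point x, -y, -z); pixel columns grow to the right and rows downward; lengths in m; the calibration is good to about 2 mm. A picture is of the moment at which its call begins.
- ctrl.hand_in(): hands the job in, once; it reports no verdict.
The state is a dict: "time_s": time; "qpos": joint angles; "joint_vel": joint speeds; "tau": joint torques, N m; "ee_pos": TCP position; "eef_rot": TCP orientation; "force": force on the tool from outside, world axes, zero at the start; "moment": the same for the moment, N m; "grip_width": finger opening in m.
Only numpy, scipy, OpenCV 4.12 (cv2) and the standard library are available. Lean on these libraries where they do the work, as an engineer would, in place of code of your own. Each camera call takes 0.05 s, during which the arm holds its last target. There are 200 camera calls.

## Task

Take the new double-ended lamp out of its carton and press it down between the floodlight's two spring clips until both ends have snapped home on their saddles; feel for the click and never push the lamp with more than 35 N, for its caps are brittle. Then swing the glass front gently down until it is shut on the rim, and leave the other things on the table where they are.

Things in the scene. Friction and masses are not known exactly. Their poses are not given: they have to be found in the camera images.
- lamp_mid (a point): Centre of the new lamp, which is straight, double-ended, 118 mm long, about 0.1 kg, its axis along this point's y. White cylinder 28 mm in diameter for the middle 76 mm (hold it there), then a metal cap 24 mm in diameter and 12 mm long at each end, then a brass cone 9 mm long tapering from 24 mm to a rounded point. It starts level in its carton, centre 36 mm above the table.
- lamp_end_1 (a point): Point on the lamp's axis in the middle of its +y metal cap, 46 mm from the lamp's centre. The lamp may go in either way round. Its ceramic is brittle: it cracks if it is pushed against the floodlight with more than 35 N.
- lamp_end_2 (a point): The same in the middle of the -y metal cap.
- carton: Open cardboard carton: tray 84 x 136 mm (long side along its y), 12 mm high, with two notched card rests 34 mm high, 89 mm apart, that carry the lamp by its caps, axis along the carton's y; the lamp's middle is free from above and both sides. Does not move. Origin: centre of its underside.
- floodlight: Black raking-light floodlight lying on its back, open side up; does not move. 160 mm (x) by 186 mm (y), rim 72 mm high; a clamp knob stands out 22 mm at the middle of each long side. Origin: centre of its underside. The trough inside is 150 x 176 mm, its floor 12 mm above the table. The lamp belongs along its y axis, centred over its origin.
- trough (a point): Centre of the trough's floor. 46 mm from it to each side along y stands a white ceramic saddle for the lamp's cap, 27 mm wide with a flared mouth. Saddles and clips sit on a bracket with slotted screws that is set differently each time: the axis of a lamp that is home lies 29 to 39 mm above this point. That height is not measured; feel for it.
- clip_a (a joint): Brass spring clip beyond the saddle at the light's +y end: a round bead that leans in over the lamp's cone, 7 mm above the axis of a lamp that is home. Value: its outward spread, rad: 0 at rest, about 0.13 with the lamp's point level with the bead, under 0.05 with the lamp home.
- clip_b (a joint): The same at the -y end. Pressed straight down, the cones meet the beads about 15 mm above home; resistance of both clips together grows to 9 to 16 N, then falls; one end may snap before the other. From about 5 mm above home the clips draw the lamp down on to its saddles, where it stops hard.
- front (a joint): Hinged glass front: 0 shut on the rim, 1.7 to 1.9 rad standing open at the start (stop at 2.0). Flat framed pane 160 mm wide, 6 mm thick, 192 mm from hinge axis to free edge; friction hinge (0.3 N m), so it stays where it is left.
- front_hinge (a point): Middle of the front's hinge axis, which runs along the floodlight's x at its -y end, 99 mm from the middle and 76 mm above the table. From here the shut front extends towards the floodlight's +y.
- front_edge (a point): Middle of the front's free edge, half-way through its thickness; a small thumb tab stands out 9 mm further. 76 mm above the table when shut.
- tape: Roll of masking tape, 102 mm across, 25 high; loose, to be left alone. Origin: centre of its underside.
- cotton: Aluminium pot of cotton wool balls, 66 mm across, 69 high; loose, to be left alone. Origin: centre of its underside.
- ochre_jar: Ochre pigment jar with a black screw cap, 41 mm across, 52 high; loose, to be left alone. Origin: centre of its underside.
- weight: Brown covered block weight with a brass knob, 32 x 62 x 51 high; loose, to be left alone. Origin: centre of its underside.
- loupe: Black eye loupe, 36 mm across, 39 high; loose, to be left alone. Origin: centre of its underside.
Mind the look-alikes: they are no part of the job. There is more than one size of the part that bears lamp_mid; the job needs the smaller.

How it is judged:
By the outcome, as a careful person would: the job done as asked, in the order asked, and still so for the second after the job is handed in, with the robot touching nothing.
It also fails if it takes over 70 s, if anything falls off the work surface, if the arm or the gripper's body presses on something with over 40 N, if the wrist force passes 120 N, or if a joint passes its speed limit or range.

## Working session

There is one attempt and no reset: what is moved stays moved. The work goes in short steps, Python scripts to look and compute and a tool call to move; the robot and the scene stay as the last step left them, time stands still between calls to the robot, and variables do not carry over. Pictures are saved under pics/ and viewed, about 8 in all and at most 12, crops included, and the job is handed in when it is done.

Besides the shell and the picture viewer there is one more tool, called after "Emit:" as a command line: name --argument value ..., lists and objects as JSON in quotes. jog_arm: Moves the arm, as the interface text tells. Its arguments: {"type":"object","properties":{"targets":{"type":"array","items":{"type":"array"}},"grip_force":{"type":"number"}},"required":["targets"]}

```bash
mkdir -p pics; ls; python3 - <<'E'
from station import ctrl, optics
import cv2, numpy as np
for n in("scene","top"):
    c=optics.camera(n); cv2.imwrite(f"pics/{n}0.png",c["img"][:,:,::-1]); np.savez(f"{n}0.npz",**c)
    print(n,c["camera_matrix"].round(1).tolist(),c["world_to_cam"].round(3).tolist())
print(ctrl.get_obs())
E
```

```text
pics
scene [[491.7, 0.0, 321.0], [0.0, 491.7, 243.4], [0.0, 0.0, 1.0]] [[0.753, -0.658, -0.011, -0.352], [0.496, 0.556, 0.667, -0.347], [-0.433, -0.508, 0.745, -0.833], [0.0, 0.0, 0.0, 1.0]]
top [[532.4, 0.0, 315.0], [0.0, 532.4, 233.6], [0.0, 0.0, 1.0]] [[-0.015, -1.0, 0.008, 0.086], [0.995, -0.015, 0.096, -0.522], [-0.096, 0.01, 0.995, -1.162], [0.0, 0.0, 0.0, 1.0]]
{'time_s': 0.1, 'qpos': array([ 1.21239544e+00,  3.00406211e-01,  1.52148384e+00, -2.87249870e-05,
        1.32070269e+00, -6.66047608e-02]), 'joint_vel': array([-7.48333538e-04, -1.71946315e-03, -9.74294879e-05, -6.93774318e-04,
        5.43916578e-04, -2.21704240e-03]), 'tau': array([ 3.28692076e-04, -5.32642436e+01, -3.53285801e+01,  7.08524091e-02,
        2.36697088e-02, -5.27292684e-05]), 'ee_pos': array([0.1581606 , 0.52655623, 0.22396305]), 'eef_rot': array([-1.57075753e+00,  9.99724270e-04,  1.27900735e+00]), 'force': array([ 0.52872302,  0.24360541, -0.30555124]), 'moment': array([-2.73108858e-02, -3.73761165e-02, -3.39482074e-05]), 'grip_width': 0.09372863280153762}
```

View pics/top0.png

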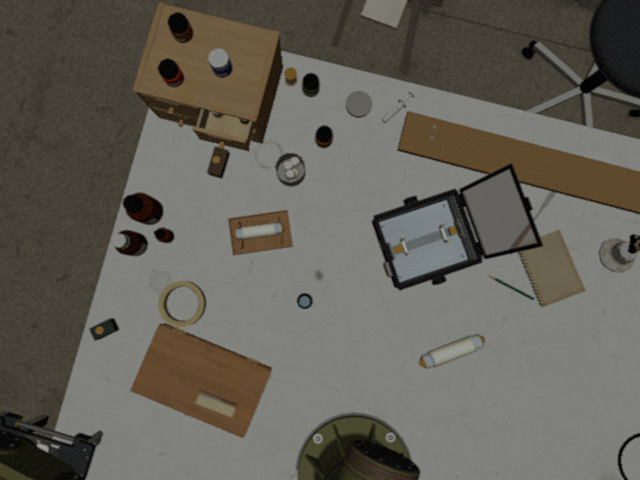

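View pics/scene0.png

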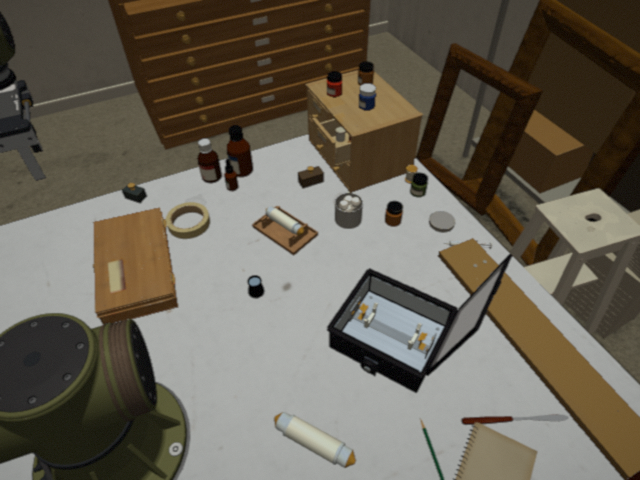

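The top view shows two lamps. The one in the carton at (258,231) is the smaller, and the one lying loose on the table at (452,351) is longer. "In its carton" and the size both point to (258,231). The floodlight is at about (427,240), with its front hinged on the right and standing open. I'll confirm this with an enlarged crop and measure by depth.

```bash
cat > h.py <<'E'
import numpy as np, cv2
def cloud(c):
    K=c["camera_matrix"];T=c["world_to_cam"];z=c["range_z"].astype(float)
    v,u=np.mgrid[:480,:640]
    P=np.stack([(u-K[0,2])/K[0,0]*z,-(v-K[1,2])/K[1,1]*z,-z],-1)
    W=(P-T[:3,3])@T[:3,:3]; W[z==0]=np.nan
    return W
def proj(c,p):
    K=c["camera_matrix"];T=c["world_to_cam"];q=np.atleast_2d(p)@T[:3,:3].T+T[:3,3]
    return np.stack([K[0,0]*q[:,0]/-q[:,2]+K[0,2],-K[1,1]*q[:,1]/-q[:,2]+K[1,2]],-1)
def axis(p):  # centre and long axis by min-area rectangle
    r=cv2.minAreaRect((p[:,:2]*1000).astype(np.float32)); return r
E
python3 - <<'E'
from h import *
c=np.load("top0.npz");s=np.load("scene0.npz")
a=cv2.resize(c["img"][190:270,215:305],None,fx=4.4,fy=4.4,interpolation=2)
b=cv2.resize(c["img"][160:300,360:550],None,fx=2.2,fy=2.2,interpolation=2)
d=cv2.resize(s["img"][250:400,320:520],None,fx=2,fy=2,interpolation=2)
e=cv2.resize(s["img"][195:255,245:325],None,fx=4.4,fy=4.4,interpolation=2)
o=np.zeros((600,800,3),np.uint8)
o[:min(a.shape[0],300),:a.shape[1]]=a[:300]; o[:300,400:800]=b[:300,:400]; o[300:564,:352]=e[:300]; o[300:600,400:800]=d
cv2.imwrite("pics/crop1.png",o[:,:,::-1])
for n,q in(("top",c),("scene",s)):
    W=cloud(q);x,y,z=W[...,0],W[...,1],W[...,2]; v,u=np.mgrid[:480,:640]
    def reg(name,u0,u1,v0,v1,z0,z1):
        m=(u>=u0)&(u<u1)&(v>=v0)&(v<v1)&(z>z0)&(z<z1);p=W[m]
        print(n,name,len(p),p.mean(0).round(4) if len(p) else'',axis(p) if len(p)>4 else'')
    if n=="top":
        reg("table",300,340,300,340,-.05,.05)
        reg("lamp",225,300,205,260,.038,.07); reg("carton",225,300,205,260,.006,.07); reg("big",410,490,325,375,.01,.07)
        reg("rim",365,490,180,295,.066,.082);reg("glass",455,550,160,265,.1,.5);reg("floor",385,475,200,280,.005,.02)
        reg("in",385,475,200,280,.025,.06)
    else:
        reg("table",260,300,320,340,-.05,.05);reg("lamp",250,320,200,255,.038,.07)
        reg("rim",320,460,260,390,.066,.082);reg("glass",425,515,250,370,.1,.5)
E
```

```text
top table 1594 [0.3324 0.0711 0.0008] ((332.70721435546875, 71.05448150634766), (87.98065185546875, 88.03621673583984), 88.81694030761719)
top lamp 564 [0.5301 0.2016 0.0456] ((530.6021728515625, 201.438720703125), (28.047080993652344, 114.99189758300781), 8.516569137573242)
top carton 986 [0.5299 0.2027 0.0332] ((539.3689575195312, 202.39297485351562), (107.96717834472656, 139.4552001953125), 4.081541538238525)
top big 1089 [ 0.2622 -0.2156  0.0302] ((260.86846923828125, -217.9438934326172), (37.64579772949219, 152.80734252929688), 19.002084732055664)
top rim 1673 [ 0.5061 -0.1694  0.0714] ((505.9120788574219, -165.2506103515625), (169.67408752441406, 200.52349853515625), 17.433366775512695)
top glass 4461 [ 0.5428 -0.283   0.1904] ((543.1973876953125, -282.26080322265625), (160.51010131835938, 47.976810455322266), 16.85365867614746)
top floor 3996 [ 0.5061 -0.1697  0.0116] ((503.6288146972656, -170.46432495117188), (179.2703094482422, 193.5432586669922), 5.6155781745910645)
top in 1056 [ 0.5092 -0.1809  0.0422] ((505.8422546386719, -171.80287170410156), (176.2167205810547, 198.61996459960938), 0.5898022055625916)
scene table 798 [ 0.3545 -0.0023 -0.0004] ((354.5101623535156, -1.2774810791015625), (48.1865234375, 81.3777084350586), 48.31692886352539)
scene lamp 404 [0.5277 0.1963 0.0458] ((530.0541381835938, 201.17250061035156), (30.21916389465332, 113.8449935913086), 11.059173583984375)
scene rim 1987 [ 0.4952 -0.1688  0.0714] ((505.90460205078125, -164.390625), (172.02565002441406, 200.0787811279297), 18.0117244720459)
scene glass 2161 [ 0.5354 -0.2863  0.1974] ((542.546630859375, -281.8781433105469), (160.66099548339844, 46.40979766845703), 17.60478973388672)
```

View pics/crop1.png

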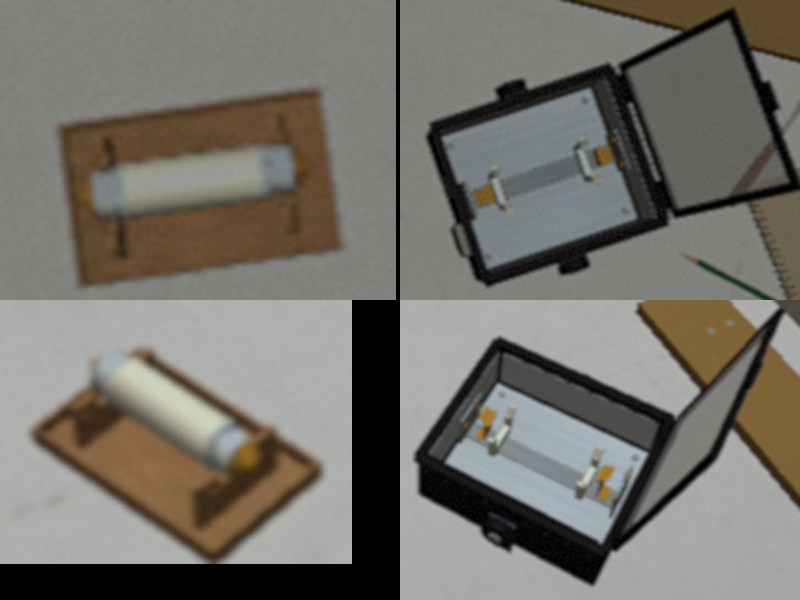

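The crop confirms it: the carton lamp is straight, caps resting on the card notches, about 115 mm long. The loose one measures about 153 mm, so it is the larger size. In the floodlight, the saddles and clips lie along its y axis. I'll refine the poses and work out the first move.

```bash
cat >> h.py <<'E'
from scipy.optimize import least_squares
def rimfit(c,box,x0=(.506,-.167,.307)):
    W=cloud(c);v,u=np.mgrid[:480,:640];m=(W[...,2]>.067)&(W[...,2]<.075)&(u>=box[0])&(u<box[1])&(v>=box[2])&(v<box[3])
    p=W[m][:,:2]
    def f(t):
        d=p-t[:2];a=np.array([np.cos(t[2]),np.sin(t[2])]);lx=np.abs(d@a);ly=np.abs(d@[-a[1],a[0]])
        s=np.maximum(lx-77.5e-3,ly-90.5e-3); return s
    r=least_squares(f,x0,loss="cauchy",f_scale=.0015);return r.x,np.median(abs(r.fun)),len(p)
def lampfit(c,p0,z,yaw,L=.03,r=.02):
    W=cloud(c).reshape(-1,3);W=W[np.isfinite(W[:,0])];a=yaw
    for _ in range(3):
        d=W[:,:2]-p0[:2];ex=np.array([np.cos(a),np.sin(a)]);ey=np.array([-ex[1],ex[0]])
        m=(abs(d@ex)<r)&(abs(d@ey)<L)&(abs(W[:,2]-z-.005)<.012);p=W[m]
        # cylinder of 14 mm radius: solve for axis
        def f(t):
            q=p[:,:2]-p0[:2];A=a+t[2];lx=q@[np.cos(A),np.sin(A)]-t[0];ly=q@[-np.sin(A),np.cos(A)]
            return np.hypot(lx,p[:,2]-z-t[1]-t[3]*ly)-.014
        s=least_squares(f,[0,0,0,0],loss="soft_l1",f_scale=.001).x
        A=a+s[2];p0=np.array(p0[:2])+s[0]*np.array([np.cos(A),np.sin(A)]);z+=s[1];a=A
    return p0,z,a,s[3],len(p)
def R(yaw):  # tool axes (columns x,y,z) pointing down
    return np.array([[np.cos(yaw),0,-np.sin(yaw)],[np.sin(yaw),0,np.cos(yaw)],[0,-1,0]])
def go(o,p,yaw):
    from scipy.spatial.transform import Rotation as Ro
    M=Ro.from_euler("xyz",o["eef_rot"]).as_matrix(); y0=np.arctan2(M[1,0],M[0,0])
    return (M.T@(np.array(p)-o["ee_pos"])*100).round(2), round(y0,4), "turn(+yaw => -turn, y down)",round(-(yaw-y0),3)
E
python3 - <<'E'
from h import *
from station import ctrl
for n,b in(("top",(365,480,180,295)),("scene",(320,450,260,390))):
    c=np.load(n+"0.npz");print(n,rimfit(c,b),lampfit(c,[.53,.2015],.036,.16))
# glass angle
    W=cloud(c);P=W[(np.isfinite(W[...,0]))&(W[...,2]>.12)&(W[...,2]<.25)&(abs(W[...,0]-.54)<.09)&(abs(W[...,1]+.28)<.07)]
    q=P-P.mean(0);nrm=np.linalg.svd(q,full_matrices=False)[2][2];print("glass normal",nrm,P.mean(0),len(P))
    W=W[np.isfinite(W[...,0])]
    for y in(.295,.32):
        e=np.array([np.cos(.31),np.sin(.31)])
o=ctrl.get_obs();print(go(o,[.5305,.2013,.12],.16))
E
```

```text
top (array([ 0.50503961, -0.16231887,  0.30695983]), np.float64(0.002697840770459564), 1413) (array([0.53094914, 0.20161735]), np.float64(0.0347817603345822), np.float64(0.1223647332167297), np.float64(-0.006241201990970039), 335)
glass normal [ 0.29316837 -0.9260545  -0.23764547] [ 0.54265073 -0.28270836  0.18899295] 3468
scene (array([ 0.50354416, -0.16266607,  0.30667739]), np.float64(0.002824945466876873), 1804) (array([0.53149591, 0.20170795]), np.float64(0.03557354724079751), np.float64(0.13782357766294084), np.float64(0.0038519773118861336), 265)
glass normal [ 0.29822567 -0.9242641  -0.2383219 ] [ 0.53419967 -0.28439717  0.18907848] 1516
(array([-20.43,  10.41, -45.02]), np.float64(1.279), 'turn(+yaw => -turn, y down)', np.float64(1.119))
```

Emit:
jog_arm --targets '[[9.4, [-20.4, 5, -45], 1.15], [9.4, [-20.4, 5, -45], 1.15], [9.4, [-20.4, 5, -45], 1.15], [9.4, [-20.4, 5, -45], 1.15], [9.4, [-20.4, 5, -45], 1.15], [9.4, [-20.4, 5, -45], 1.15], [9.4, [-20.4, 5, -45], 1.15], [9.4, [-20.4, 5, -45], 1.15], [9.4, [-20.4, 5, -45], 1.15], [9.4, [-20.4, 5, -45], 1.15]]'

```text
time_s: 1.1
ee_pos: [0.5318, 0.2, 0.174]
eef_rot: [-1.571, 0.0, 0.128]
force: [-0.3, 0.7, 0.5]
grip_width: 0.0937
```

Emit:
jog_arm --targets '[[9.4, [-0.1, 5, 0.1], 0], [9.4, [-0.1, 9, 0.1], 0], [9.4, [-0.1, 12, 0.1], 0], [9.4, [-0.1, 13.5, 0.1], 0], [9.4, [-0.1, 13.5, 0.1], 0], [2.0, [-0.1, 13.5, 0.1], 0], [2.0, [-0.1, 13.5, 0.1], 0], [2.0, [-0.1, 13.5, 0.1], 0], [2.0, [-0.1, 13.5, 0.1], 0], [2.0, [-0.1, 13.5, 0.1], 0]]' --grip_force 40

```text
time_s: 2.1
ee_pos: [0.5296, 0.2028, 0.0399]
eef_rot: [-1.571, -0.001, 0.129]
force: [0.5, 0.2, 0.1]
grip_width: 0.0571
```

Emit:
jog_arm --targets '[[2.0, [0, 0, 0], 0], [2.0, [0, 0, 0], 0], [2.0, [0, 0, 0], 0], [2.0, [0, 0, 0], 0], [2.0, [0, 0, 0], 0], [2.0, [0, 0, 0], 0]]' --grip_force 45

```text
time_s: 2.7
ee_pos: [0.5294, 0.2028, 0.0394]
eef_rot: [-1.571, -0.0, 0.129]
force: [0.8, 0.1, 0.2]
grip_width: 0.0269
```

Emit:
jog_arm --targets '[[2.0, [0, -3, 0], 0], [2.0, [0, -6, 0], 0], [2.0, [0, -10, 0], 0], [2.0, [0, -14, 0], 0], [2.0, [0, -14, 0], 0]]'

```text
time_s: 3.2
ee_pos: [0.5311, 0.2034, 0.1848]
eef_rot: [-1.569, -0.008, 0.129]
force: [0.3, -0.1, -0.3]
grip_width: 0.0268
```

```bash
python3 - <<'E'
from h import *
from station import ctrl
o=ctrl.get_obs();print(o["ee_pos"],o["grip_width"],o["force"],go(o,[.5047,-.1625,.18],.307))
E
```

```text
[0.53111689 0.20336857 0.18484655] 0.026753679349861805 [ 0.28696877 -0.09266751 -0.28222713] (array([ -7.33,   0.37, -35.94]), np.float64(0.1291), 'turn(+yaw => -turn, y down)', np.float64(-0.178))
```

Emit:
jog_arm --targets '[[2.0, [-0.8, 0, -4], -0.02], [2.0, [-1.7, 0, -8], -0.04], [2.0, [-2.6, 0, -12.5], -0.06], [2.0, [-3.5, 0, -17], -0.09], [2.0, [-4.4, 0, -21.5], -0.11], [2.0, [-5.3, 0, -26], -0.13], [2.0, [-6.2, 0, -30], -0.15], [2.0, [-6.9, 0.1, -33.5], -0.17], [2.0, [-7.3, 0.2, -35.9], -0.178], [2.0, [-7.3, 0.2, -35.9], -0.178]]'

```text
time_s: 4.2
ee_pos: [0.5025, -0.165, 0.1764]
eef_rot: [-1.57, 0.001, 0.304]
force: [-0.0, 1.0, -1.3]
grip_width: 0.0271
```

Emit:
jog_arm --targets '[[2.0, [0, 2, 0], 0], [2.0, [0, 4, 0], 0], [2.0, [0, 6, 0], 0], [2.0, [0, 7, 0], 0], [2.0, [0, 7, 0], 0], [2.0, [0, 7, 0], 0]]'

```text
time_s: 4.8
ee_pos: [0.5035, -0.1624, 0.108]
eef_rot: [-1.571, -0.0, 0.307]
force: [-0.4, 0.2, -0.9]
grip_width: 0.0268
```

```bash
python3 - <<'E'
from h import *
from station import ctrl,optics
o=ctrl.get_obs();print(o["ee_pos"],o["eef_rot"],o["grip_width"],o["force"])
ims=[]
for n,b,cr in(("top",(365,480,180,295),(365,190,110,100)),("scene",(320,450,260,390),(330,260,110,100))):
    c=optics.camera(n);np.savez(n+"1.npz",**c)
    print(n,rimfit(c,b)); 
    x,y,w,h=cr;ims.append(cv2.resize(c["img"][y:y+h,x:x+w],None,fx=3.6,fy=3.6,interpolation=2))
cv2.imwrite("pics/crop2.png",np.hstack(ims)[:,:,::-1])
E
```

```text
[ 0.50345834 -0.16238294  0.10797556] [-1.57105405e+00 -3.27674747e-04  3.07306880e-01] 0.026814179482806986 [-0.43524316  0.16696292 -0.86793323]
top (array([ 0.50510386, -0.16071996,  0.30674782]), np.float64(0.002716586760825805), 662)
scene (array([ 0.50345368, -0.16281145,  0.30290372]), np.float64(0.0027031362657488345), 1588)
```

View pics/crop2.png

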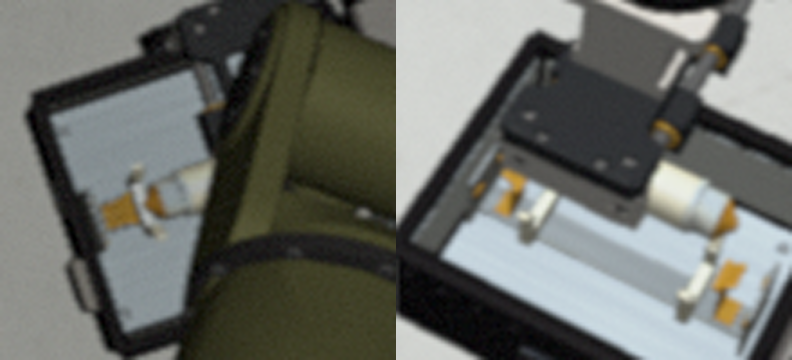

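The crop shows the lamp held level over the trough. Its +y tip is near top pixel (403,247) and its -y tip near scene pixel (424,322). Next I'll check the centring of the saddles and the lamp in the same cameras.

```bash
python3 - <<'E'
from h import *
yaw=.307;ex=np.array([np.cos(yaw),np.sin(yaw)]);ey=np.array([-ex[1],ex[0]])
C=np.array([.5045,-.1624])
for n in("top","scene"):
    c=np.load(n+"0.npz");W=cloud(c);d=W[...,:2]-C;lx=d@ex;ly=d@ey;z=W[...,2]
    for s in(1,-1):
        m=(abs(ly*s-.046)<.010)&(abs(lx)<.03)&(z>.022)&(z<.075);p=np.stack([lx[m],ly[m],z[m]],-1)*1000
        print(n,"saddle",s,len(p),"lx min/max/mid",p[:,0].min().round(1),p[:,0].max().round(1),((p[:,0].min()+p[:,0].max())/2).round(1),"ly med",np.median(p[:,1]).round(1),"z",np.percentile(p[:,2],[10,50,90]).round(1))
        m=(abs(ly*s-.068)<.012)&(abs(lx)<.03)&(z>.022)&(z<.075);p=np.stack([lx[m],ly[m],z[m]],-1)*1000
        if len(p):print("  clip",len(p),p.mean(0).round(1),p.max(0).round(1))
    c=np.load(n+"1.npz");W=cloud(c);d=W[...,:2]-np.array([.5035,-.1624]);lx=d@ex;ly=d@ey;z=W[...,2]
    m=(abs(lx)<.025)&(abs(ly)>.026)&(abs(ly)<.065)&(z>.088)&(z<.122);p=np.stack([lx[m],ly[m],z[m]],-1)*1000
    print(n,"lamp rel TCP",len(p))
    for s in(1,-1):
        q=p[p[:,1]*s>0]
        if len(q)>20:
            print(s,"tip ly",(q[:,1]*s).max().round(1))
            q=q[q[:,1]*s<38]
            f=lambda t:np.hypot(q[:,0]-t[0],q[:,2]-t[1])-14
            r=least_squares(f,[0,104],loss="soft_l1");print("  axis lx,z",r.x.round(1),len(q),abs(r.fun).mean().round(2))
E
```

```text
top saddle 1 110 lx min/max/mid -23.1 24.0 0.5 ly med 46.4 z [25.  36.7 57.2]
  clip 129 [ 0.4 69.3 42.8] [20.  80.  65.9]
top saddle -1 135 lx min/max/mid -23.2 24.0 0.4 ly med -44.3 z [23.7 34.5 55.3]
  clip 165 [  0.6 -70.4  45.5] [ 20.4 -56.   62.8]
top lamp rel TCP 177
1 tip ly 57.0
  axis lx,z [ -0.3 102.6] 77 1.25
scene saddle 1 173 lx min/max/mid -22.8 24.9 1.1 ly med 44.3 z [23.7 36.4 56.7]
  clip 253 [-0.5 70.7 40.7] [20.3 80.  63.5]
scene saddle -1 177 lx min/max/mid -23.6 24.3 0.4 ly med -47.2 z [23.5 36.  56.9]
  clip 175 [ -1.2 -66.8  41.9] [ 20.5 -56.   63.8]
scene lamp rel TCP 255
-1 tip ly 59.1
  axis lx,z [  0.3 104.1] 106 0.99
```

Emit:
jog_arm --targets '[[2.0, [0.15, 0, 0], 0], [2.0, [0.15, 1, 0], 0], [2.0, [0.15, 2, 0], 0], [2.0, [0.15, 3, 0], 0], [2.0, [0.15, 3.4, 0], 0], [2.0, [0.15, 3.4, 0], 0]]' --grip_force 55

```text
time_s: 5.5
ee_pos: [0.5043, -0.1621, 0.0725]
eef_rot: [-1.57, 0.001, 0.307]
force: [0.2, 0.1, -0.5]
grip_width: 0.0269
```

Emit:
jog_arm --targets '[[2.0, [0, 0.1, 0], 0], [2.0, [0, 0.2, 0], 0], [2.0, [0, 0.3, 0], 0], [2.0, [0, 0.3, 0], 0]]'

```text
time_s: 5.9
ee_pos: [0.5046, -0.1622, 0.0705]
eef_rot: [-1.571, -0.0, 0.307]
force: [-0.2, -0.4, -0.6]
grip_width: 0.0269
```

Emit:
jog_arm --targets '[[2.0, [0, 0.1, 0], 0], [2.0, [0, 0.2, 0], 0], [2.0, [0, 0.2, 0], 0]]'

```text
time_s: 6.2
ee_pos: [0.5045, -0.1622, 0.0683]
eef_rot: [-1.571, 0.0, 0.307]
force: [1.2, -0.2, -1.0]
grip_width: 0.0268
```

Emit:
jog_arm --targets '[[2.0, [0, 0.1, 0], 0], [2.0, [0, 0.2, 0], 0], [2.0, [0, 0.2, 0], 0]]'

```text
time_s: 6.5
ee_pos: [0.5045, -0.1622, 0.0663]
eef_rot: [-1.571, 0.0, 0.307]
force: [0.1, 0.6, -1.5]
grip_width: 0.0271
```

Emit:
jog_arm --targets '[[2.0, [0, 0.1, 0], 0], [2.0, [0, 0.2, 0], 0], [2.0, [0, 0.2, 0], 0]]'

```text
time_s: 6.8
ee_pos: [0.5051, -0.1624, 0.0652]
eef_rot: [-1.572, -0.001, 0.307]
force: [-0.9, 1.3, 7.1]
grip_width: 0.0268
```

Emit:
jog_arm --targets '[[2.0, [0, 0.1, 0], 0], [2.0, [0, 0.15, 0], 0], [2.0, [0, 0.15, 0], 0]]'

```text
time_s: 7.1
ee_pos: [0.5056, -0.1627, 0.0645]
eef_rot: [-1.573, -0.002, 0.307]
force: [-2.6, 0.2, 13.9]
grip_width: 0.0268
```

Emit:
jog_arm --targets '[[2.0, [0, 0.1, 0], 0], [2.0, [0, 0.15, 0], 0], [2.0, [0, 0.15, 0], 0]]'

```text
time_s: 7.4
ee_pos: [0.5059, -0.1627, 0.063]
eef_rot: [-1.573, -0.003, 0.307]
force: [1.5, 0.2, 10.4]
grip_width: 0.027
```

Emit:
jog_arm --targets '[[2.0, [0, 0.1, 0], 0], [2.0, [0, 0.1, 0], 0]]'

```text
time_s: 7.6
ee_pos: [0.5057, -0.1626, 0.0615]
eef_rot: [-1.573, -0.003, 0.307]
force: [3.5, 0.7, 3.7]
grip_width: 0.0267
```

Emit:
jog_arm --targets '[[2.0, [0, 0.1, 0], 0], [2.0, [0, 0.1, 0], 0]]'

```text
time_s: 7.8
ee_pos: [0.5051, -0.1623, 0.0598]
eef_rot: [-1.572, -0.001, 0.307]
force: [2.5, 0.9, -0.6]
grip_width: 0.027
```

Emit:
jog_arm --targets '[[2.0, [0, 0.1, 0], 0], [2.0, [0, 0.1, 0], 0]]'

```text
time_s: 8.0
ee_pos: [0.5043, -0.1615, 0.0582]
eef_rot: [-1.569, 0.001, 0.307]
force: [-0.4, 6.2, 3.6]
grip_width: 0.0269
```

Emit:
jog_arm --targets '[[2.0, [0, 0.1, 0], 0], [2.0, [0, 0.1, 0], 0]]'

```text
time_s: 8.2
ee_pos: [0.5043, -0.1615, 0.0574]
eef_rot: [-1.569, 0.001, 0.307]
force: [-1.5, 7.3, 5.4]
grip_width: 0.0269
```

Emit:
jog_arm --targets '[[2.0, [0, 0.1, 0], 0], [2.0, [0, 0.1, 0], 0]]'

```text
time_s: 8.4
ee_pos: [0.5044, -0.1615, 0.0566]
eef_rot: [-1.57, 0.0, 0.307]
force: [-1.2, 6.7, 7.6]
grip_width: 0.027
```

```bash
cat > look.py <<'E'
import sys
from h import *
from station import ctrl,optics
o=ctrl.get_obs();print(o["ee_pos"],o["force"],o["moment"])
ims=[]
for n,cr in(("top",(375,190,105,105)),("scene",(335,255,105,105))):
    c=optics.camera(n);np.savez(n+"2.npz",**c)
    x,y,w,h=cr;ims.append(cv2.resize(c["img"][y:y+h,x:x+w],None,fx=3.8,fy=3.8,interpolation=2))
    W=cloud(c);yaw=.307;ex=np.array([np.cos(yaw),np.sin(yaw)]);ey=np.array([-ex[1],ex[0]])
    d=W[...,:2]-np.array([.505,-.1622]);lx=d@ex;ly=d@ey;z=W[...,2]
    for s in(1,-1):
        for a,b,r in((10,37,14),(39,49,12)):
            m=(abs(lx)<.013)&(ly*s>a/1000)&(ly*s<b/1000)&(z>.04)&(z<.078);q=np.stack([lx[m],ly[m],z[m]],-1)*1000
            if len(q)>25:
                f=lambda t:np.hypot(q[:,0]-t[0],q[:,2]-t[1])-r
                t=least_squares(f,[0,50],loss="soft_l1");print(n,s,a,b,"lx,z",t.x.round(1),len(q),abs(t.fun).mean().round(2))
cv2.imwrite(f"pics/{sys.argv[1]}.png",np.hstack(ims)[:,:,::-1])
E
python3 look.py l1
```

```text
[ 0.50439455 -0.16154451  0.05657518] [-1.19410946  6.6833063   7.60107279] [0.9443103  0.17210865 0.03906426]
top 1 10 37 lx,z [-1.  49.2] 80 1.42
top 1 39 49 lx,z [-1.1 47.4] 50 1.51
scene -1 10 37 lx,z [ 0.4 55.4] 165 1.19
scene -1 39 49 lx,z [ 0.1 57.3] 73 0.97
```

View pics/l1.png

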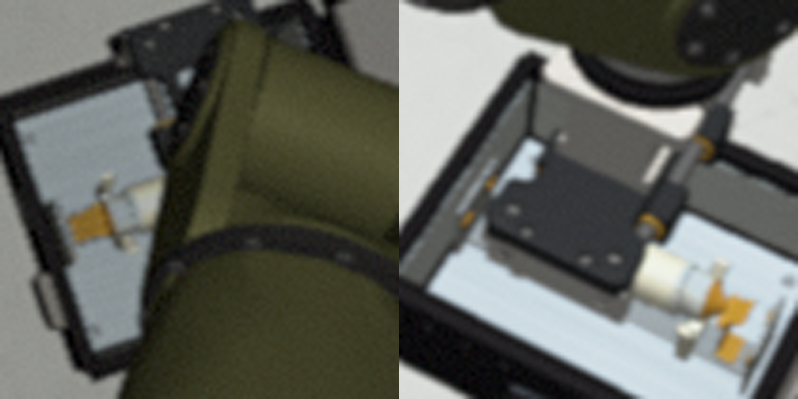

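The top crop shows the +y end, around (110,215), seated under its clip. In the scene crop the -y end, around (715,300), is still high on its bead. The axis is about 47 mm up at +y and about 57 mm at -y, so one end snapped first. I'll keep pressing gently.

Emit:
jog_arm --targets '[[2.0, [0, 0.1, 0], 0], [2.0, [0, 0.1, 0], 0]]'

```text
time_s: 8.7
ee_pos: [0.5043, -0.1614, 0.0554]
eef_rot: [-1.569, 0.001, 0.307]
force: [-1.3, 6.6, 4.6]
grip_width: 0.0269
```

Emit:
jog_arm --targets '[[2.0, [0, 0.1, 0], 0], [2.0, [0, 0.1, 0], 0]]'

```text
time_s: 8.9
ee_pos: [0.504, -0.1612, 0.0539]
eef_rot: [-1.568, 0.001, 0.307]
force: [1.1, 6.0, -1.8]
grip_width: 0.0271
```

Emit:
jog_arm --targets '[[2.0, [0, 0.1, 0], 0], [2.0, [0, 0.1, 0], 0]]'

```text
time_s: 9.1
ee_pos: [0.5039, -0.1616, 0.0527]
eef_rot: [-1.569, 0.002, 0.307]
force: [0.0, 3.9, -3.3]
grip_width: 0.0273
```

Emit:
jog_arm --targets '[[2.0, [0, 0.1, 0], 0], [2.0, [0, 0.1, 0], 0]]'

```text
time_s: 9.3
ee_pos: [0.5044, -0.1621, 0.0523]
eef_rot: [-1.57, 0.001, 0.307]
force: [-1.6, 2.6, 1.3]
grip_width: 0.0269
```

Emit:
jog_arm --targets '[[2.0, [0, 0.05, 0], 0], [2.0, [0, 0.05, 0], 0]]'

```text
time_s: 9.5
ee_pos: [0.5046, -0.1623, 0.0521]
eef_rot: [-1.571, -0.0, 0.307]
force: [-1.5, 2.2, 3.0]
grip_width: 0.0267
```

Emit:
jog_arm --targets '[[2.0, [0, 0.1, 0], 0], [2.0, [0, 0.1, 0], 0], [2.0, [0, 0.1, 0], 0]]'

```text
time_s: 9.8
ee_pos: [0.505, -0.1625, 0.0517]
eef_rot: [-1.572, -0.001, 0.307]
force: [-2.9, 1.9, 10.0]
grip_width: 0.0267
```

Emit:
jog_arm --targets '[[2.0, [0, 0.05, 0], 0], [2.0, [0, 0.05, 0], 0]]'

```text
time_s: 10.0
ee_pos: [0.5052, -0.1625, 0.0516]
eef_rot: [-1.572, -0.001, 0.307]
force: [-3.6, 3.0, 14.4]
grip_width: 0.0271
```

```bash
python3 look.py l2
```

```text
[ 0.50517086 -0.16251189  0.05160811] [-3.61410624  2.99207344 14.41131681] [0.78443275 0.89198614 0.02926348]
top 1 10 37 lx,z [-0.9 47.3] 83 1.45
top 1 39 49 lx,z [-0.2 46.3] 49 1.69
scene -1 10 37 lx,z [ 0.5 47.7] 151 1.08
scene -1 39 49 lx,z [ 0.2 47.4] 69 1.19
```

View pics/l2.png

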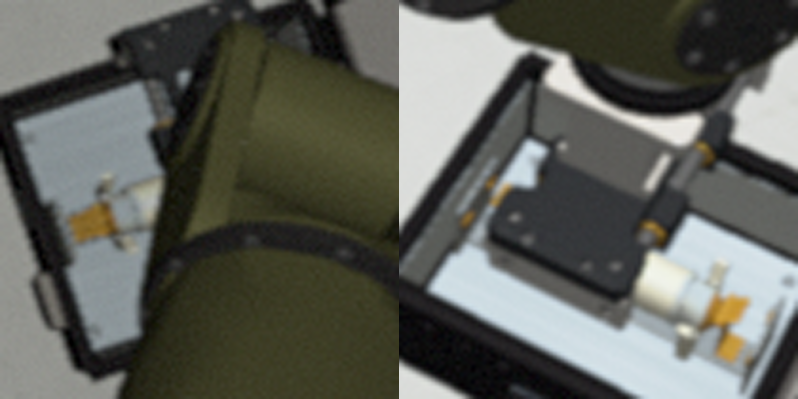

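Both ends now read level at about 47 mm, and the stop is hard at about 14 N. In the crop the -y cone, around (722,310), is under its clip. I'll release and retreat.

Emit:
jog_arm --targets '[[2.0, [0, -0.15, 0], 0], [6.0, [0, -0.15, 0], 0], [6.0, [0, -0.15, 0], 0], [6.0, [0, -0.15, 0], 0], [6.0, [0, -0.15, 0], 0], [6.0, [0, -0.15, 0], 0]]'

```text
time_s: 10.7
ee_pos: [0.5046, -0.1622, 0.0519]
eef_rot: [-1.571, 0.0, 0.307]
force: [-0.1, 0.2, -0.2]
grip_width: 0.0593
```

Emit:
jog_arm --targets '[[6.0, [0, -2, 0], 0], [6.0, [0, -5, 0], 0], [6.0, [0, -9, 0], 0], [6.0, [0, -14, 0], 0], [6.0, [0, -19, 0], 0], [0, [0, -24, 0], 0], [0, [0, -26.5, 0], 0], [0, [0, -26.5, 0], 0], [0, [0, -26.5, 0], 0], [0, [0, -26.5, 0], 0]]' --grip_force 10

```text
time_s: 11.7
ee_pos: [0.5043, -0.1621, 0.3154]
eef_rot: [-1.569, 0.002, 0.307]
force: [0.3, 0.4, -0.7]
grip_width: 0.0235
```

```bash
python3 look.py l3; python3 - <<'E'
from h import *
from station import ctrl
o=ctrl.get_obs();print(o["grip_width"])
c=np.load("top2.npz");print(rimfit(c,(365,480,180,295)))
yaw=.307;ex=np.array([np.cos(yaw),np.sin(yaw),0]);ey=np.array([-ex[1],ex[0],0])
C=np.array([.505,-.1622,.076]);H=C-.099*ey
W=cloud(np.load("top0.npz"));d=W-H;lx=d@ex;ly=d@ey;lz=d[...,2]
m=(abs(lx)<.085)&(lz>.06)&(ly<.03)&(ly>-.12);print("front angle",np.median(np.arctan2(lz[m],ly[m])), "top",np.nanpercentile(lz[m],99),"edge at",H+.192*np.array([0,0,.97])-.192*.24*ey)
for r,off,th in((.192,.03,1.81),):
    pass
E
```

```text
[ 0.50430498 -0.16207391  0.31542098] [ 0.26519253  0.41859424 -0.65496387] [-0.03889411 -0.00696098 -0.00675377]
top 1 10 37 lx,z [-0.9 47.1] 150 1.54
top 1 39 49 lx,z [-0.2 46.7] 51 1.7
top -1 10 37 lx,z [-0.6 47.1] 146 1.44
top -1 39 49 lx,z [-0.7 46.5] 46 1.19
scene 1 10 37 lx,z [ 0.1 47.7] 171 1.06
scene 1 39 49 lx,z [ 0.2 48.1] 61 0.9
scene -1 10 37 lx,z [ 0.3 47.8] 190 1.1
scene -1 39 49 lx,z [ 0.2 47.9] 68 1.12
0.015335045775089963
(array([ 0.50500075, -0.16036693,  0.31837777]), np.float64(0.002640512178134498), 900)
front angle 1.8076356985992597 top 0.19110036830999738 edge at [ 0.54884321 -0.30049671  0.26224   ]
```

View pics/l3.png

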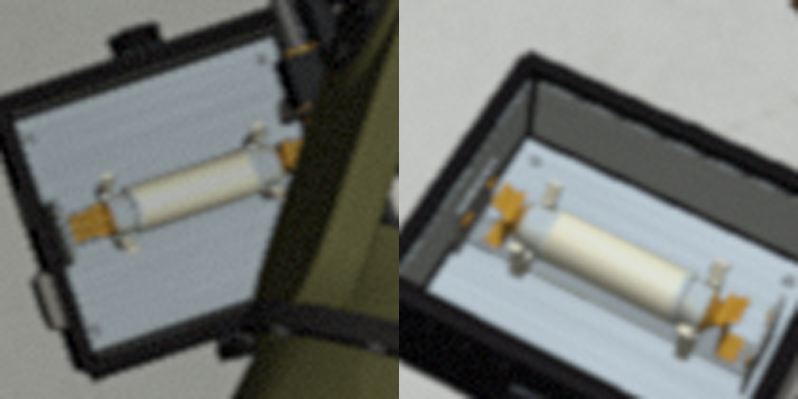

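Lamp check: the picture shows it level, with both cones under the brass clips at about (92,222) and (290,155) in the top crop. All the axis fits read 46.5–48 mm. Next is the front: I'll compute a fingertip path along its outer face.

```bash
python3 - <<'E'
import numpy as np
th=np.r_[np.arange(1.80,1.57,-.08),np.linspace(1.57,0,28)]
prev=None
for t in th:
    if t>1.575: c=np.array([-99+192*np.cos(t)-3*np.sin(t),0]); tip=238
    else:
        r=163+21*min(1,(1.57-t)/.9); c=np.array([-99+r*np.cos(t)-3*np.sin(t),0]); tip=76+r*np.sin(t)+3*np.cos(t)
    print(round(t,2),"TCP ly,z cm",round((c[0]-8)/10,1),round((tip+19)/10,1))
E
```

```text
1.8 TCP ly,z cm -15.4 25.7
1.72 TCP ly,z cm -13.9 25.7
1.64 TCP ly,z cm -12.3 25.7
1.57 TCP ly,z cm -11.0 25.8
1.51 TCP ly,z cm -10.0 25.9
1.45 TCP ly,z cm -9.1 26.0
1.4 TCP ly,z cm -8.1 26.0
1.34 TCP ly,z cm -7.1 26.0
1.28 TCP ly,z cm -6.1 25.8
1.22 TCP ly,z cm -5.1 25.7
1.16 TCP ly,z cm -4.1 25.5
1.1 TCP ly,z cm -3.2 25.2
1.05 TCP ly,z cm -2.2 24.8
0.99 TCP ly,z cm -1.2 24.4
0.93 TCP ly,z cm -0.3 23.9
0.87 TCP ly,z cm 0.6 23.4
0.81 TCP ly,z cm 1.5 22.8
0.76 TCP ly,z cm 2.3 22.2
0.7 TCP ly,z cm 3.2 21.5
0.64 TCP ly,z cm 3.9 20.7
0.58 TCP ly,z cm 4.5 19.9
0.52 TCP ly,z cm 5.1 19.0
0.47 TCP ly,z cm 5.6 18.0
0.41 TCP ly,z cm 6.1 17.1
0.35 TCP ly,z cm 6.5 16.1
0.29 TCP ly,z cm 6.8 15.1
0.23 TCP ly,z cm 7.1 14.0
0.17 TCP ly,z cm 7.4 13.0
0.12 TCP ly,z cm 7.5 11.9
0.06 TCP ly,z cm 7.7 10.9
0.0 TCP ly,z cm 7.7 9.8
```

Emit:
jog_arm --targets '[[0, [0.1, 0, -4.5], 0], [0, [0.1, 0, -9], 0], [0, [0.1, 0, -13.5], 0], [0, [0.1, 0, -18], 0], [0, [0.1, 0, -18.5], 0], [0, [0.1, 0, -18.5], 0], [0, [0.1, 3, -18.5], 0], [0, [0.1, 6, -18.5], 0], [0, [0.1, 6, -18.5], 0], [0, [0.1, 6, -18.5], 0]]'

```text
time_s: 12.8
ee_pos: [0.5616, -0.3373, 0.2582]
eef_rot: [-1.571, -0.0, 0.308]
force: [-0.1, -0.7, 0.2]
grip_width: 0.0001
```

Emit:
jog_arm --targets '[[0, [0, 0, 1.5], 0], [0, [0, 0, 2.5], 0], [0, [0, 0, 3.2], 0], [0, [0, 0, 4.0], 0], [0, [0, 0, 4.8], 0], [0, [0, 0, 5.5], 0], [0, [0, 0, 6.2], 0], [0, [0, 0, 7.0], 0], [0, [0, 0, 7.7], 0], [0, [0, -0.1, 8.4], 0]]'

```text
time_s: 13.8
ee_pos: [0.5358, -0.2576, 0.2577]
eef_rot: [-1.57, 0.0, 0.307]
force: [0.4, -1.7, -1.4]
grip_width: 0.0004
```

Emit:
jog_arm --targets '[[0, [0, -0.1, 0.9], 0], [0, [0, -0.1, 1.9], 0], [0, [0, -0.1, 2.9], 0], [0, [0, 0.1, 3.9], 0], [0, [0, 0.2, 4.9], 0], [0, [0, 0.4, 5.9], 0], [0, [0, 0.7, 6.8], 0], [0, [0, 1.1, 7.8], 0], [0, [0, 1.5, 8.8], 0], [0, [0, 2.0, 9.7], 0]]'

```text
time_s: 14.8
ee_pos: [0.5065, -0.1649, 0.2376]
eef_rot: [-1.571, -0.0, 0.307]
force: [1.2, -1.4, -0.9]
grip_width: 0.0005
```

Emit:
jog_arm --targets '[[0, [0, 0.5, 0.9], 0], [0, [0, 1.1, 1.8], 0], [0, [0, 1.7, 2.6], 0], [0, [0, 2.4, 3.5], 0], [0, [0, 3.2, 4.2], 0], [0, [0, 4.0, 4.8], 0], [0, [0, 4.9, 5.4], 0], [0, [0, 5.9, 5.9], 0], [0, [0, 6.8, 6.4], 0], [0, [0, 7.8, 6.8], 0]]'

```text
time_s: 15.8
ee_pos: [0.4861, -0.1005, 0.1592]
eef_rot: [-1.571, 0.0, 0.307]
force: [0.3, -1.3, 1.0]
grip_width: 0.0003
```

```bash
cat > front.py <<'E'
import sys
from h import *
from station import ctrl,optics
o=ctrl.get_obs();print(o["time_s"],o["ee_pos"],o["force"])
c=optics.camera("scene");cv2.imwrite(f"pics/{sys.argv[1]}.png",cv2.resize(c["img"][180:420,280:600],None,fx=2.2,fy=2.2,interpolation=2)[:,:,::-1])
yaw=.307;ex=np.array([np.cos(yaw),np.sin(yaw),0]);ey=np.array([-ex[1],ex[0],0])
H=np.array([.505,-.1622,.076])-.099*ey
d=cloud(c)-H;lx=d@ex;ly=d@ey;lz=d[...,2];rr=np.hypot(ly,lz)
m=(abs(abs(lx)-.065)<.012)&(rr>.1)&(rr<.19)&(lz>-.01);a=np.arctan2(lz[m],ly[m]);print("front angle",np.percentile(a,[10,25,50,75,90]).round(3),m.sum(),"z",np.median(lz[m])+.076)
E
python3 front.py f1
```

```text
15.8 [ 0.48610628 -0.10047236  0.15917401] [ 0.27106451 -1.31452985  0.97885646]
front angle [-0.019  0.338  0.346  0.354  0.361] 1170 z 0.1224586183880246
```

View pics/f1.png

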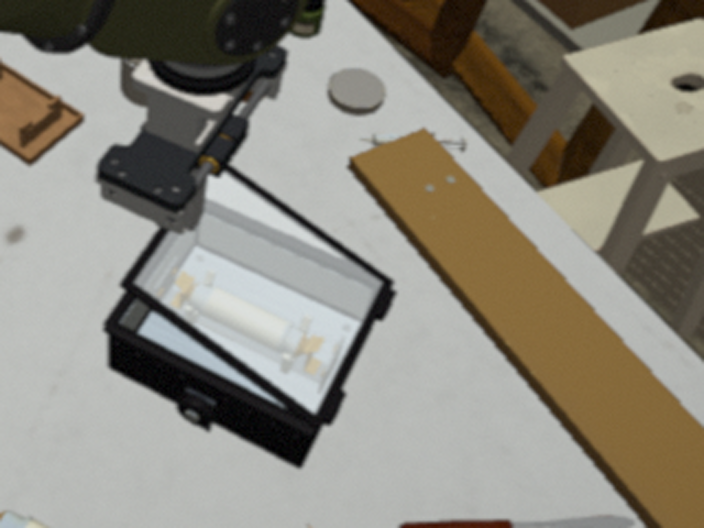

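The picture shows the front about 0.34 rad open, its free edge under the fingertips at about (180,225). The lamp is visible behind the glass. I'll finish the closing slowly.

Emit:
jog_arm --targets '[[0, [0, 0.7, 0.2], 0], [0, [0, 1.4, 0.4], 0], [0, [0, 2.1, 0.6], 0], [0, [0, 2.8, 0.8], 0], [0, [0, 3.4, 0.9], 0], [0, [0, 4.0, 1.0], 0], [0, [0, 4.6, 1.0], 0], [0, [0, 5.1, 1.0], 0], [0, [0, 5.5, 1.0], 0], [0, [0, 5.7, 1.0], 0]]'

```text
time_s: 16.85
ee_pos: [0.4831, -0.0913, 0.1025]
eef_rot: [-1.571, 0.0, 0.307]
force: [0.4, 0.6, -0.4]
grip_width: 0.0005
```

Emit:
jog_arm --targets '[[0, [0, 0.15, 0], 0], [0, [0, 0.3, 0], 0], [0, [0, 0.4, 0], 0], [0, [0, 0.4, 0], 0]]'

```text
time_s: 17.25
ee_pos: [0.4832, -0.0914, 0.0989]
eef_rot: [-1.571, 0.0, 0.307]
force: [0.6, -0.8, 0.2]
grip_width: 0.0006
```

Emit:
jog_arm --targets '[[0, [0, 0.1, 0], 0], [0, [0, 0.1, 0], 0]]'

```text
time_s: 17.45
ee_pos: [0.4833, -0.0914, 0.0982]
eef_rot: [-1.571, -0.0, 0.307]
force: [-1.8, 0.9, 4.3]
grip_width: 0.0005
```

Emit:
jog_arm --targets '[[0, [0, 0.1, 0], 0], [0, [0, 0.1, 0], 0]]'

```text
time_s: 17.65
ee_pos: [0.4834, -0.0914, 0.0981]
eef_rot: [-1.571, -0.001, 0.307]
force: [-6.0, 1.4, 15.8]
grip_width: 0.0003
```

```bash
python3 front.py f2
```

```text
17.65 [ 0.48341742 -0.09139206  0.09805409] [-6.01105758  1.44700427 15.84332655]
front angle [-0.005  0.002  0.01   0.019  0.033] 1005 z 0.07744865659958335
```

Hard stop reached: the front is shut at tip height 79 mm. I'll retreat upward, then check once more.

Emit:
jog_arm --targets '[[0, [0, -0.5, 0], 0], [0, [0, -2, 0], 0], [0, [0, -5, 0], 0], [0, [0, -9, 0], 0], [0, [0, -14, 0], 0], [0, [0, -14, 9], 0], [0, [0, -14, 14], 0], [0, [0, -14, 18], 0], [0, [0, -14, 20], 0], [0, [0, -14, 20], 0]]'

```text
time_s: 18.7
ee_pos: [0.4212, 0.1035, 0.2372]
eef_rot: [-1.57, -0.001, 0.313]
force: [-0.1, -0.7, -0.4]
grip_width: 0.0005
```

```bash
python3 front.py f3; python3 - <<'E'
from h import *
from station import optics
a=np.load("top0.npz");b=optics.camera("top");A=cloud(a)[...,2];B=cloud(b)[...,2]
# loose things: height change where neither shows the arm
m=(abs(A-B)>.012)&(A<.1)&(B<.1)&(A>-.02)
n,l,s,c=cv2.connectedComponentsWithStats(m.astype(np.uint8))
print([(s[i].tolist()) for i in range(1,n) if s[i,4]>25])
cv2.imwrite("pics/t3.png",b["img"][:,:,::-1])
E
```

```text
18.7 [0.42116632 0.10346393 0.23721992] [-0.1102258  -0.74639073 -0.36648684]
front angle [-0.004  0.001  0.009  0.017  0.024] 1019 z 0.07734197705956417
[[458, 187, 33, 73, 459], [377, 194, 102, 91, 5467], [233, 222, 52, 18, 498]]
```

View pics/f3.png

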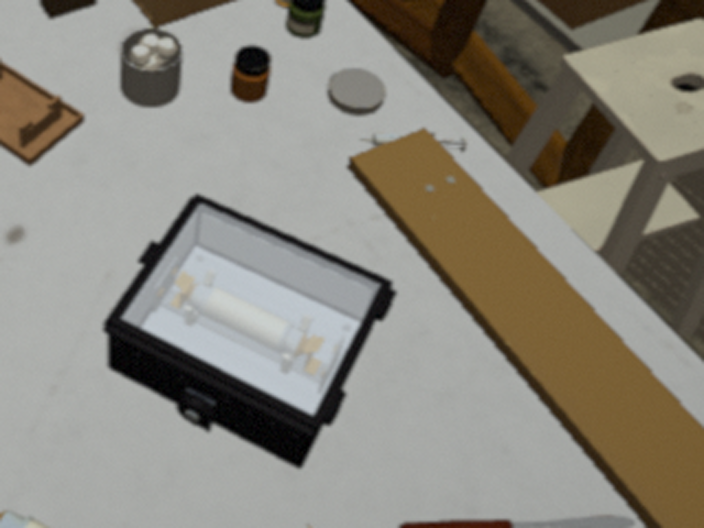

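The picture shows the front flat on the rim with the lamp seated behind the glass at about (245,315). Only the front, the floodlight area and the emptied carton changed in height, so I'm handing in.

```bash
python3 -c "
from station import ctrl
print(ctrl.hand_in())"
```

```text
the job is handed in; nothing more can be done
None
```

The smaller lamp is out of its carton and seated between the floodlight's spring clips, and the glass front is shut on the rim. I handed the job in at about 19 s of the 70 s allowed.

- **Lamp:** The +y end snapped first, then the -y end. I pressed on to a hard stop. The highest push reading was 14.4 N, against the 35 N limit, though force was only read at the end of each move call. After I let go, both cameras put the axis level at 46.5–48 mm above the table, which is within the expected range.
- **Front:** I closed it slowly with the fingertips, with side readings under 2 N. At the rim stop I pressed a bit harder than needed, 15.8 N. Its measured angle after I backed off was about 0.01 rad, which counts as shut within camera noise.
- **Other things:** Comparing top-camera depth before and after, only the floodlight, its front and the emptied carton changed. The comparison could not see anything hidden behind the arm.

No check failed. The cameras differed by 1–2 mm in places, which is within their stated calibration.

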